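Unpack the haloed figure and stand it beside its twin

ROBOT

A 6-joint arm with a two-finger parallel gripper is mounted at the origin on the work surface. World frame = base frame: x ahead of the robot, y to its left, z up, the work surface at z = 0. Lengths are in m, angles in degrees, forces in N, time in s.
With the tool pointing down it reaches from about 0.35 to 0.875 m from the base axis. Payload 15.5 kg.
Tool frame: the origin (TCP) lies midway between the tips of the shut fingers; the grasp point (between the pads) lies pinch_z behind it (pinch_z is the distance from the TCP to the grasp point, in m); y points along the fingers, z is the direction in which the jaws open and shut, and the axes are right-handed (so a half turn about y gives the same grasp; the last joint's range is limited). The gripper opens to 85 mm and grips with 20 to 120 N. Pads are 22 mm wide; open, the fingers measure 114 mm over their backs; the gripper's body (76 mm by 85 mm) begins 54 mm behind the grasp point. The pads swing forward as they close: fully open they stand 13 mm farther back than shut.
Start: joints at [-75.029, 28.281, 77.091, -0, 74.628, -5.472], TCP at [0.218, -0.586, 0.231] pointing down, gripper open.
Joint ranges: [-166.48, 166.48], [-47.26, 123.95], [12.59, 153.08], [-70.14, 250.14], [6.76, 159.57], [-176.63, 176.63]. Speed limits (degrees/s): [108.29, 108.29, 147.25, 172.46, 172.46, 172.46].

INTERFACE

Orientations are given as a 3x3 rotation matrix whose columns are the frame's x, y, z axes.
In Python, from workcell import sense, capture, sign_off, pinch_z gives the robot as it stands.
- The arm moves only by the tool jog_arm, never from a script. Its arguments are lists of equal length, an entry for each row: "gripper": the finger opening in mm, from 0 to 85.4; "translation": the shift along the tool's x, y, z in mm, a list of three; "rotation": the turn, a rotation vector about the tool's x, y, z in degrees, a list of three. A call has 1 to 20 rows; each row shifts and turns the pose as measured when the row begins, along the tool's axes as they then stand; what a row does not reach is not made up. A row lasts 1/10 s, in which the tool goes at most 50 mm and 8.59 degrees, less where a joint would pass 70% of its speed; a pose out of reach is approached as far as the arm can. A call with a gripper value outside its range is refused whole. The fingers move at their own pace and stop on an object; "newtons" is the grip in N (left out, the last holds). Time passes only in rows, so rows that do not move let the fingers close. It gives the time, the measured TCP pose, the force and the opening at its end, in the units of the state.
- sense(): the state, without advancing time (a new reading comes with each control period).
- capture(name): name is "scene" or "top" or "wrist"; returns a dict with "image" (420x560x3 uint8, blue, green, red), "mtx" (3x3 intrinsics, pixels), "view" (4x4, takes a point from world to camera coordinates); the wrist camera has in their place "mount" (4x4, takes a point from camera to tool coordinates, whose origin is the TCP and whose axes are the tool frame's). Camera axes: x right, y up, looking along -z (the intrinsics and any distortion apply to the point x, -y, -z); pixel columns grow to the right and rows downward; lengths in m; the calibration is good to about 2 mm. A picture is of the moment at which its call begins: read the wrist's pose just before it. There is no depth.
- sign_off(): hands the job in, once; it reports no verdict.
The state is a dict: "time": time; "q": joint angles; "qvel": joint speeds; "joint_torque": joint torques, N m; "position": TCP position; "tool_rot": TCP orientation; "contact_force": force on the tool from outside, world axes, zero at the start; "torque": the same for the moment, N m; "opening": finger opening in m.
Only numpy, scipy, OpenCV 4.12 (cv2) and the standard library are available. Lean on these libraries where they do the work, as an engineer would, in place of code of your own. Each camera call takes 0.05 s, during which the arm holds its last target. There are 200 camera calls.

TASK

Push aside the wooden keeper over the haloed plaster figure in the block, lift that figure straight up out of its well, and stand it upright in the empty bay of the tray, facing the same way as its haloed twin there. Keep it upright, set it down without dropping it, let go, and do not disturb the other figures or the mug.

Things in the scene. Friction and masses are not known exactly. Their poses are not given: they have to be found in the camera images.
- figure: white plaster figure, 148 mm tall, 0.35 kg, in a well, turned any way. Round plinth 90 mm across, 21 high; robe tapers to a round torso 40 mm across from 62 to 128 mm above the underside; halo disc (38 across, 5 thick) 12 to 17 mm behind the axis. Faces its own -x: brass sash, book held out to 39 mm from the axis. Best gripped across its y, about 118 mm up. Origin: centre of underside
- figure_front (a point): point at the front edge of that figure's plinth, 45 mm ahead of its axis and 10 mm above its underside
- twin: the same haloed figure, already standing in one of the tray's two bays (either one); same size, origin and axes as figure, likewise facing its own -x
- hooded: bystander in another well: same plinth, robe and torso as figure but a pointed hood (148 mm tall) and no halo; origin under its plinth
- basket: bystander in another well: same plinth, robe and torso as figure but a flat basket on its head (147 mm tall) and no halo; origin under its plinth
- mug: bystander: steel mug, 76 mm across, 100 mm tall, on the table; origin under its centre
- block: fixed wooden block, 170 (its x) by 345 (its y) by 140 mm high; three round wells in a row along its y, 115 mm apart, 93 mm across (1.5 mm play round a plinth), floor 12 mm above the table. Heads stand about 20 mm above the block's top; beside a torso there are 26 mm to the well wall. Origin: centre of underside, z up
- pad: thin round grey felt pad (80 mm across, under 1 mm thick), centred on the floor of the empty bay. Origin: its centre on the tray floor
- tray: fixed wooden tray, 124 (its x) by 238 (its y) mm; rim and middle divider 16 mm high and 6 mm thick, floor 6 mm above the table; two bays, each 112 by 110 mm, centred 58 mm to either side along its y. Origin: centre of its underside, z up
- well0 (a point): centre of the mouth of well 0 (at the +y end of the block), at the block's top, 140 mm above the table
- keeper0 (a joint): keeper bar over well 0, 108 x 20 x 10 mm, its pivot 75 mm from the well centre along the block's -x. 0 rad: points along the block's +x over the head; grows clockwise from above (free end goes to the block's -y) to 1.6, when it lies along the block's edge. Light friction (0.5 N at the tip), stays where left; from about 1.2 rad the figure passes freely
- keeper0_tip (a point): free end of keeper 0, mid width and mid thickness (the bar spans 164 to 174 mm above the table), 98 mm from its pivot
- well1 (a point): centre of the mouth of well 1 (the middle one), at the block's top, 140 mm above the table
- keeper1 (a joint): keeper bar over well 1, 108 x 20 x 10 mm, its pivot 75 mm from the well centre along the block's -x. 0 rad: points along the block's +x over the head; grows clockwise from above (free end goes to the block's -y) to 1.6, when it lies along the block's edge. Light friction (0.5 N at the tip), stays where left; from about 1.2 rad the figure passes freely
- keeper1_tip (a point): free end of keeper 1, mid width and mid thickness (the bar spans 164 to 174 mm above the table), 98 mm from its pivot
- well2 (a point): centre of the mouth of well 2 (at the -y end of the block), at the block's top, 140 mm above the table
- keeper2 (a joint): keeper bar over well 2, 108 x 20 x 10 mm, its pivot 75 mm from the well centre along the block's -x. 0 rad: points along the block's +x over the head; grows clockwise from above (free end goes to the block's -y) to 1.6, when it lies along the block's edge. Light friction (0.5 N at the tip), stays where left; from about 1.2 rad the figure passes freely
- keeper2_tip (a point): free end of keeper 2, mid width and mid thickness (the bar spans 164 to 174 mm above the table), 98 mm from its pivot
Not all that is in view belongs to the job. What is shaped like the figure but green is not meant.

How it is judged:
By the outcome, as a careful person would: the job done as asked, in the order asked, and still so for the second after the job is handed in, with the robot touching nothing.
It also fails if it takes over 64 s, if anything falls off the work surface, if the arm or the gripper's body presses on something with over 40 N, if the wrist force passes 120 N, or if a joint passes its speed limit or range.

## Working session

There is one attempt and no reset: what is moved stays moved. The work goes in short steps, Python scripts to look and compute and a tool call to move; the robot and the scene stay as the last step left them, time stands still between calls to the robot, and variables do not carry over. Pictures are saved under pics/ and viewed, about 8 in all and at most 12, crops included, and the job is handed in when it is done.

Besides the shell and the picture viewer there is one more tool, called after ">>>" as a command line: name --argument value ..., lists and objects as JSON in quotes. jog_arm: Moves the arm, as the interface text tells. Its arguments: {"type":"object","properties":{"gripper":{"type":"array","items":{"type":"number"}},"translation":{"type":"array","items":{"type":"array","items":{"type":"number"}}},"rotation":{"type":"array","items":{"type":"array","items":{"type":"number"}}},"newtons":{"type":"number"}},"required":["gripper","translation","rotation"]}

```bash
mkdir -p pics; ls; python3 - <<'E'
from workcell import sense,capture,pinch_z
import cv2,numpy as np
np.set_printoptions(precision=4,suppress=True)
s=sense();print(s['time'],s['position'],s['tool_rot'],s['opening'],pinch_z)
for n in ('scene','top','wrist'):
    c=capture(n);cv2.imwrite(f'pics/{n}0.png',c['image']);print(n,{k:np.array(v) for k,v in c.items() if k!='image'})
E
```

```text
pics
0.0 [ 0.2182 -0.5852  0.2307] [[-0.937  -0.0003  0.3493]
 [-0.3493  0.0013 -0.937 ]
 [-0.0001 -1.     -0.0013]] 0.08544146369065307 0.0187
scene {'mtx': array([[438.0321,   0.    , 274.7809],
       [  0.    , 438.0321, 213.334 ],
       [  0.    ,   0.    ,   1.    ]]), 'view': array([[-0.2715,  0.9623, -0.0174,  0.1149],
       [-0.7511, -0.2005,  0.629 ,  0.3249],
       [ 0.6018,  0.1838,  0.7772, -1.2851],
       [ 0.    ,  0.    ,  0.    ,  1.    ]])}
top {'mtx': array([[379.7923,   0.    , 279.7303],
       [  0.    , 379.7923, 217.3486],
       [  0.    ,   0.    ,   1.    ]]), 'view': array([[ 0.0227, -0.9997,  0.0013,  0.0305],
       [ 0.9853,  0.0226,  0.169 , -0.5338],
       [-0.169 , -0.0026,  0.9856, -0.7977],
       [ 0.    ,  0.    ,  0.    ,  1.    ]])}
wrist {'mtx': array([[303.2294,   0.    , 274.8377],
       [  0.    , 303.2294, 205.7713],
       [  0.    ,   0.    ,   1.    ]]), 'mount': array([[-0.0011, -0.9599, -0.2802, -0.0711],
       [ 0.0009,  0.2802, -0.9599, -0.1409],
       [ 1.    , -0.0013,  0.0006, -0.001 ],
       [ 0.    ,  0.    ,  0.    ,  1.    ]])}
```

View pics/top0.png

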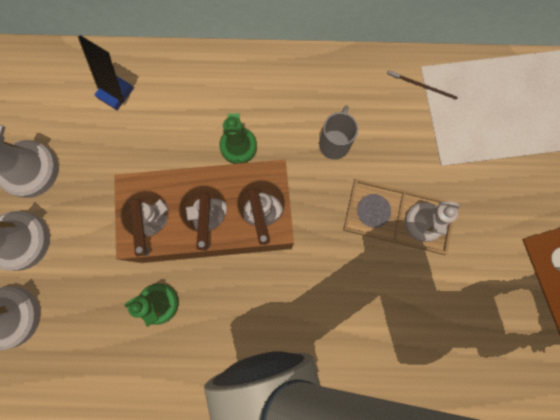

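View pics/scene0.png

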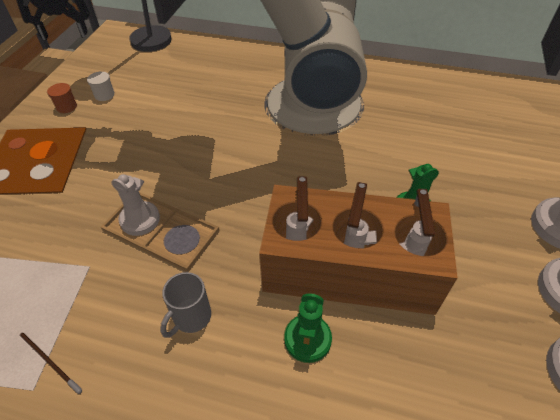

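Top view: block wells at about (150,215), (207,210), (263,207), pivots at the image's lower edge; tray with the pad at (374,210) and the twin at (430,220); mug (338,135); green decoys (238,145), (158,304). Next, a close crop of both views.

```bash
python3 - <<'E'
import cv2,numpy as np
t=cv2.imread('pics/top0.png');s=cv2.imread('pics/scene0.png')
a=cv2.resize(t[155:265,110:300],(800,464),interpolation=cv2.INTER_CUBIC)[:300+60]
b=cv2.resize(s[170:260,262:450],(500,239),interpolation=cv2.INTER_CUBIC)
c=cv2.resize(t[175:255,340:465],(300,192),interpolation=cv2.INTER_CUBIC)
o=np.zeros((600,800,3),np.uint8);o[:360]=a;o[360:599,:500]=b;o[360:552,500:]=c
cv2.imwrite('pics/crop1.png',o)
E
```

```text
(no output)
```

View pics/crop1.png

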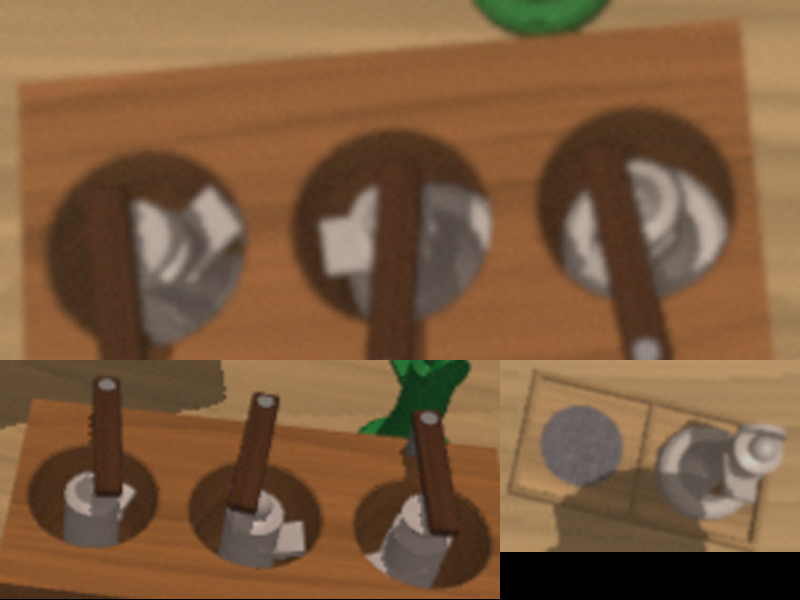

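```bash
cat > h.py <<'E'
import numpy as np,cv2
from workcell import sense,capture,pinch_z
np.set_printoptions(precision=4,suppress=True)
def cam(n):
    s=sense();c=capture(n)
    if n=='wrist':
        T=np.eye(4);T[:3,:3]=s['tool_rot'];T[:3,3]=s['position']
        c['view']=np.linalg.inv(T@np.array(c['mount']))
    c['view']=np.array(c['view']);c['mtx']=np.array(c['mtx']);return c
def ray(c,px,z):
    px=np.atleast_2d(px).astype(float);K=c['mtx'];R=c['view'][:3,:3];o=-R.T@c['view'][:3,3]
    d=np.c_[(px[:,0]-K[0,2])/K[0,0],-(px[:,1]-K[1,2])/K[1,1],-np.ones(len(px))]@R
    return o+d*((np.asarray(z)-o[2])/d[:,2])[:,None]
def proj(c,P):
    P=np.atleast_2d(P);p=P@c['view'][:3,:3].T+c['view'][:3,3]
    return np.c_[p[:,0]/-p[:,2]*c['mtx'][0,0]+c['mtx'][0,2],-p[:,1]/-p[:,2]*c['mtx'][1,1]+c['mtx'][1,2]]
def vec(P): # world shift -> tool mm
    s=sense();return np.array(s['tool_rot']).T@(np.array(P)-s['position'])*1000
E
python3 - <<'E'
from h import *
c=cam('top')
print('wells',ray(c,[[144.8,215],[203.2,211],[261,203]],.14))
print('block corners',ray(c,[[115,175],[286,162]],.14))
print('pivots',ray(c,[[139,250],[201,244],[263,239]],.174))
print('pad',ray(c,[[374,210]],.006),'tray corners',ray(c,[[353.5,181],[456,197],[447,252],[345,233]],.016))
E
```

```text
wells [[0.5153 0.308  0.14  ]
 [0.526  0.1936 0.14  ]
 [0.5447 0.0801 0.14  ]]
block corners [[0.5953 0.3745 0.14  ]
 [0.6303 0.0323 0.14  ]]
pivots [[0.4437 0.301  0.174 ]
 [0.4575 0.1871 0.174 ]
 [0.4694 0.0725 0.174 ]]
pad [[ 0.5622 -0.1768  0.006 ]] tray corners [[ 0.6282 -0.1277  0.016 ]
 [ 0.5953 -0.3652  0.016 ]
 [ 0.4671 -0.3378  0.016 ]
 [ 0.5052 -0.1071  0.016 ]]
```

>>> jog_arm --gripper '[85, 85, 85, 85, 85, 85, 85, 85, 85, 85, 85, 85, 85, 85, 85, 85, 85, 85, 85, 85]' --translation '[[0, -40, 0], [-30, -5, -33], [-30, -5, -33], [-30, -5, -33], [-30, -5, -33], [-30, -5, -33], [-30, 0, -33], [-30, 0, -33], [-30, 0, -33], [-30, 0, -33], [-30, 0, -33], [-30, 0, -33], [-30, 0, -33], [-30, 0, -33], [-30, 0, -33], [-30, 0, -33], [-30, 0, -33], [-30, 0, -33], [-22, 0, -28], [0, 0, 0]]' --rotation '[[0, 0, 0], [0, 0, 0], [0, 0, 0], [0, 0, 0], [0, 0, 0], [0, 0, 0], [0, 0, 0], [0, 0, 0], [0, 0, 0], [0, 0, 0], [0, 0, 0], [0, 0, 0], [0, 0, 0], [0, 0, 0], [0, 0, 0], [0, 0, 0], [0, 0, 0], [0, 0, 0], [0, 0, 0], [0, 0, 0]]'

```text
time: 2.2
position: [0.5201, 0.1815, 0.2978]
tool_rot: [[-0.938, 0.004, 0.346], [-0.346, 0.0, -0.938], [-0.004, -1.0, 0.001]]
contact_force: [0.2, -0.7, -0.3]
opening: 0.0851
```

```bash
python3 - <<'E'
from h import *
s=sense();print(s['position'],s['tool_rot'],s['q'])
c=cam('wrist');cv2.imwrite('pics/w1.png',c['image']);np.savez('w1.npz',view=c['view'],mtx=c['mtx'])
cv2.imwrite('pics/w1b.png',cv2.resize(c['image'],(800,600),interpolation=cv2.INTER_CUBIC))
E
```

```text
[0.5201 0.1815 0.2978] [[-0.9383  0.004   0.3457]
 [-0.3457  0.0003 -0.9383]
 [-0.0038 -1.      0.001 ]] [13.0452 18.6959 82.2536 -0.0323 78.825  82.8276]
```

View pics/w1b.png

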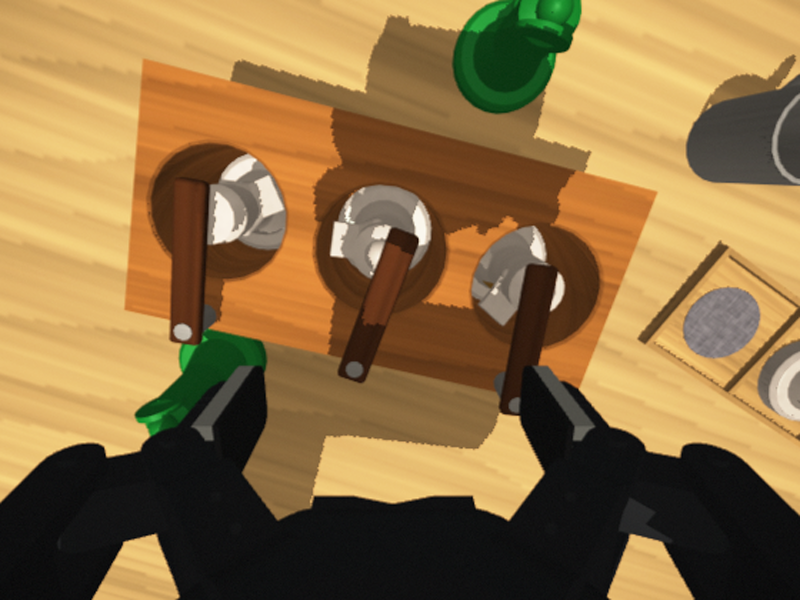

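Wrist view: wells at (218,210), (381,247), (536,285) of the 800×600 picture, heads partly under the keepers; which one carries the halo needs a close crop.

```bash
python3 - <<'E'
import cv2,numpy as np
i=cv2.imread('pics/w1.png')
cv2.imwrite('pics/crop2.png',cv2.convertScaleAbs(cv2.resize(i[95:250,95:430],(800,370),interpolation=cv2.INTER_CUBIC),alpha=.8))
E
```

```text
(no output)
```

View pics/crop2.png

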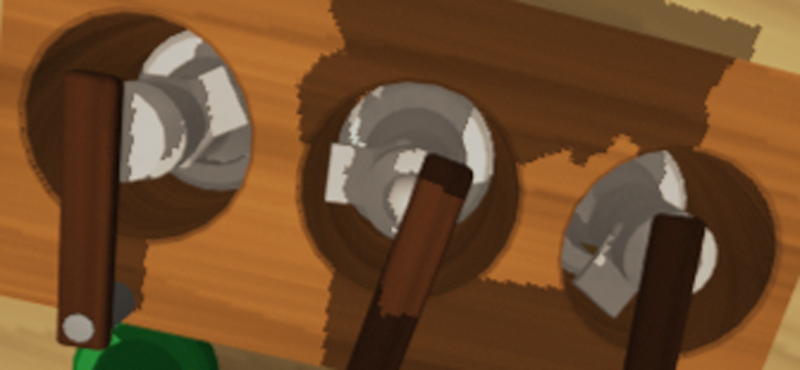

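The heads are too hidden from above; I'll tilt the wrist for an oblique look from the free-end side.

>>> jog_arm --gripper '[85, 85, 85, 85, 85, 85, 85, 85, 85]' --translation '[[-40, 0, 0], [-41, 0, 0], [0, 0, 0], [0, 0, 0], [0, 0, 0], [0, 0, 0], [-12, 22, 0], [-12, 22, 0], [0, 0, 0]]' --rotation '[[0, 0, 0], [0, 0, 0], [0, 0, -7.5], [0, 0, -7.5], [0, 0, -7.5], [0, 0, -7.5], [0, 0, 0], [0, 0, 0], [0, 0, 0]]'

```text
time: 3.15
position: [0.5932, 0.1987, 0.247]
tool_rot: [[-0.803, -0.491, 0.339], [-0.288, -0.178, -0.941], [0.522, -0.853, 0.001]]
contact_force: [-0.7, -0.5, -0.7]
opening: 0.0852
```

```bash
python3 - <<'E'
from h import *
s=sense();print(s['position'],s['tool_rot'],s['q'])
c=cam('wrist');cv2.imwrite('pics/w2.png',c['image']);np.savez('w2.npz',view=c['view'],mtx=c['mtx'])
p=proj(c,[[0.5153,.308,.14],[.526,.1936,.14],[.5447,.08,.14]]);print(p)
x0,x1=int(p[:,0].min()-70),int(p[:,0].max()+70);y0,y1=int(p[:,1].min()-90),int(p[:,1].max()+60)
x0=max(x0,0);y0=max(y0,0);k=c['image'][y0:y1,x0:x1];f=min(800/k.shape[1],600/k.shape[0]);print(x0,y0,f)
cv2.imwrite('pics/w2b.png',cv2.resize(k,None,fx=f,fy=f,interpolation=cv2.INTER_CUBIC))
E
```

```text
[0.5932 0.1987 0.247 ] [[-0.8029 -0.4906  0.3387]
 [-0.2883 -0.1777 -0.9409]
 [ 0.5217 -0.8531  0.0012]] [ 14.5526  45.1404  48.8681  -3.1425 117.294   84.1165]
[[121.7786 175.5688]
 [255.9936 199.1981]
 [374.8761 214.2416]]
51 85 2.035623409669211
```

View pics/w2b.png

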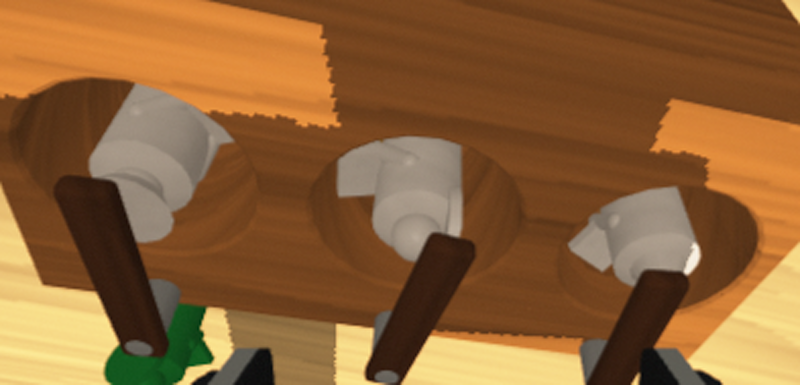

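>>> jog_arm --gripper '[85, 85, 85, 85, 85, 85, 85, 85, 85, 85, 85]' --translation '[[22, 13, -30], [23, 14, -31], [0, 0, 0], [0, 0, 0], [0, 0, 0], [0, 0, 0], [0, 0, 0], [0, 0, 0], [0, 0, 0], [0, 0, 0], [0, 0, 0]]' --rotation '[[0, 0, 0], [0, 0, 0], [4.4, -7.2, 0], [4.4, -7.2, 0], [4.4, -7.2, 0], [4.4, -7.2, 0], [4.4, -7.2, 0], [4.4, -7.2, 0], [4.4, -7.2, 0], [4.4, -7.2, 0], [0, 0, 0]]'

```text
time: 4.3
position: [0.5252, 0.2351, 0.271]
tool_rot: [[-0.035, 0.005, 0.999], [-0.857, -0.514, -0.028], [0.514, -0.858, 0.023]]
contact_force: [0.4, -0.1, 0.5]
opening: 0.0847
```

```bash
python3 - <<'E'
from h import *
s=sense();print(s['position'],s['tool_rot'],s['q'])
c=cam('wrist');cv2.imwrite('pics/w3.png',c['image']);np.savez('w3.npz',view=c['view'],mtx=c['mtx'])
p=proj(c,[[0.5153,.308,.14],[.526,.1936,.14],[.5447,.08,.14]]);print(p)
i=cv2.rotate(c['image'],cv2.ROTATE_180)[100:420,60:500]
cv2.imwrite('pics/w3b.png',cv2.resize(i,None,fx=1.8,fy=1.8,interpolation=cv2.INTER_CUBIC))
E
```

```text
[0.5252 0.2351 0.271 ] [[-0.0354  0.0052  0.9994]
 [-0.8571 -0.5144 -0.0277]
 [ 0.514  -0.8575  0.0227]] [ 32.7478  31.8475  71.7674 -25.8736  93.6891  36.9968]
[[252.118   24.3241]
 [274.1289 164.543 ]
 [292.6287 238.7325]]
```

View pics/w3b.png

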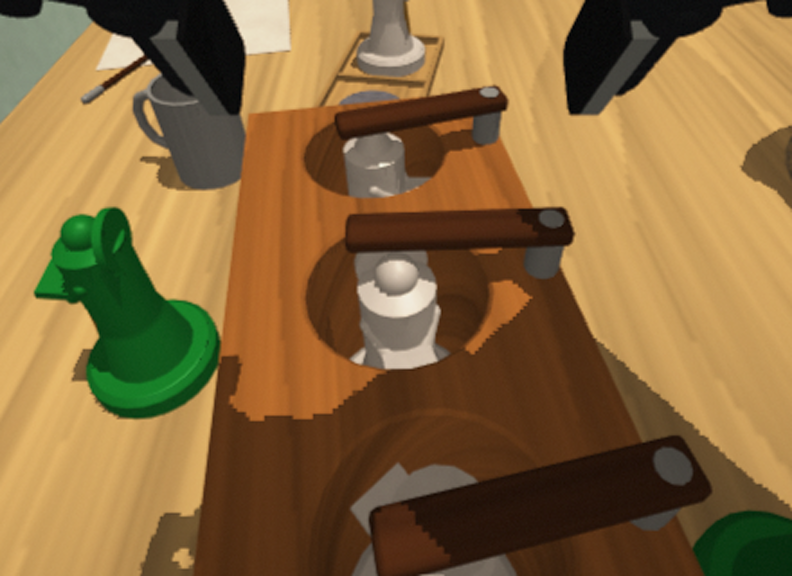

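Chosen by description: white figure in the middle well (well 1) – ball head with a 38 mm disc behind it at (393,262) of this crop; well 0 shows a flat basket, well 2 a hood; green haloed decoy at (110,300) excluded. Now locate keeper 1.

```bash
python3 - <<'E'
from h import *
d=np.load('w1.npz');c={'view':d['view'],'mtx':d['mtx']};f=.7
print('wells',ray(c,f*np.array([[218,210],[381,247],[536,285]]),.14))
print('corners',ray(c,f*np.array([[143,60],[656,191]]),.14))
print('pivots',ray(c,f*np.array([[182,331],[354,370],[512,405]]),.174))
print('tips',ray(c,f*np.array([[192,180],[403,231],[541,266]]),.174))
s=sense();b=np.array([.995,.102,0]);R=s['tool_rot']
E
```

```text
wells [[0.5197 0.3091 0.14  ]
 [0.5343 0.1965 0.14  ]
 [0.5469 0.0834 0.14  ]]
corners [[0.5933 0.3751 0.14  ]
 [0.6341 0.036  0.14  ]]
pivots [[0.4431 0.3007 0.174 ]
 [0.4556 0.1864 0.174 ]
 [0.4683 0.076  0.174 ]]
tips [[0.539  0.3162 0.174 ]
 [0.5541 0.1884 0.174 ]
 [0.5635 0.0998 0.174 ]]
```

```bash
cat >> h.py <<'E'
BX=np.array([.9934,.115,0]);BY=np.array([-.115,.9934,0]);P1=np.array([.4572,.1866,0])
def push(th,r,extra=0):
    d=.010+.0145*abs(np.sin(th))+.011*abs(np.cos(th))+extra
    x=r*np.cos(th)+d*np.sin(th);y=-r*np.sin(th)+d*np.cos(th)
    return P1+x*BX+y*BY
E
python3 - <<'E'
from h import *
s=sense()
for th,r,e in [(.09,.07,.015),(.09,.07,0),(.5,.068,0),(.9,.065,0),(1.2,.062,0),(1.45,.06,0)]: 
    p=push(th,r,e);p[2]=.167;print(th,p)
p=push(.09,.07,.015);p[2]=.23;print('vec',vec(p))
E
```

```text
0.09 [0.5262 0.2256 0.167 ]
0.09 [0.5266 0.2106 0.167 ]
0.5 [0.5302 0.1857 0.167 ]
0.9 [0.5231 0.1606 0.167 ]
1.2 [0.5105 0.1446 0.167 ]
1.45 [0.4962 0.1343 0.167 ]
vec [-13.0475  40.0394  -0.1146]
```

>>> jog_arm --gripper '[0, 0, 0, 0, 0, 0, 0, 0, 0]' --translation '[[0, 0, 0], [0, 0, 0], [0, 0, 0], [0, 0, 0], [0, 0, 0], [5, 20, 0], [5, 20, 0], [0, 0, 0], [0, 0, 0]]' --rotation '[[0, 0, 7.8], [0, 0, 7.8], [0, 0, 7.8], [0, 0, 7.6], [0, 0, 0], [0, 0, 0], [0, 0, 0], [0, 0, 0], [0, 0, 0]]'

```text
time: 5.25
position: [0.5334, 0.224, 0.2389]
tool_rot: [[-0.072, 0.029, 0.997], [-0.997, 0.018, -0.072], [-0.02, -0.999, 0.027]]
contact_force: [0.0, 0.1, -0.2]
opening: -0.0002
```

```bash
python3 - <<'E'
from h import *
print(sense()['tool_rot'],sense()['q'])
for th,r,e in [(.09,.07,.015)]: 
    p=push(th,r,e);p[2]=.167;print(th,vec(p))
E
```

```text
[[-0.0716  0.0288  0.997 ]
 [-0.9972  0.0176 -0.0721]
 [-0.0196 -0.9994  0.0275]] [16.575  23.2015 84.8302  0.5282 70.0991 20.5236]
0.09 [ 0.2752 71.7106 -9.1917]
```

>>> jog_arm --gripper '[0, 0, 0, 0]' --translation '[[0, 0, 0], [0, 35, -5], [0, 36, -4], [0, 0, 0]]' --rotation '[[-1.6, 0, -1.1], [0, 0, 0], [0, 0, 0], [0, 0, 0]]'

```text
time: 5.65
position: [0.5274, 0.227, 0.1712]
tool_rot: [[-0.074, 0.003, 0.997], [-0.997, -0.002, -0.074], [0.002, -1.0, 0.003]]
contact_force: [-0.1, -1.0, 0.6]
opening: -0.0002
```

```bash
python3 - <<'E'
from h import *
s=sense();print(s['tool_rot'],s['position'],s['contact_force'])
q=np.array(s['position'])
for th,r,e in [(.09,.07,0),(.3,.07,0),(.5,.068,0),(.7,.067,0),(.9,.065,0),(1.05,.063,0),(1.2,.062,0),(1.35,.06,0),(1.45,.06,0)]: 
    p=push(th,r,e);p[2]=.167;print(th,s['tool_rot'].T@(p-q)*1000 if hasattr(s['tool_rot'],'T') else np.array(s['tool_rot']).T@(p-q)*1000);q=p
E
```

```text
[[-0.0744  0.003   0.9972]
 [-0.9972 -0.0023 -0.0744]
 [ 0.0021 -1.      0.0032]] [0.5274 0.227  0.1712] [-0.1345 -0.9999  0.6026]
0.09 [16.4241  4.2425  0.3901]
0.3 [12.1784  0.0405  4.8668]
0.5 [12.3671  0.0273  0.572 ]
0.7 [13.0784  0.0243 -0.8561]
0.9 [12.5001  0.012  -4.3546]
1.05 [ 8.4547  0.0006 -5.3138]
1.2 [ 8.4329 -0.0019 -6.101 ]
1.35 [ 6.5234 -0.0117 -7.958 ]
1.45 [ 4.8554 -0.0073 -5.4731]
```

>>> jog_arm --gripper '[0, 0, 0, 0, 0, 0, 0, 0, 0, 0, 0, 0, 0, 0, 0, 0, 0]' --translation '[[0, 5, 0], [8, 0, 0], [8, 0, 1], [6, 0, 2], [6, 0, 2], [6, 0, 1], [6, 0, 0], [7, 0, 0], [7, 0, -1], [6, 0, -2], [6, 0, -2], [8, 0, -5], [8, 0, -6], [7, 0, -8], [5, 0, -6], [2, 0, -3], [0, 0, 0]]' --rotation '[[0, 0, 0], [0, 0, 0], [0, 0, 0], [0, 0, 0], [0, 0, 0], [0, 0, 0], [0, 0, 0], [0, 0, 0], [0, 0, 0], [0, 0, 0], [0, 0, 0], [0, 0, 0], [0, 0, 0], [0, 0, 0], [0, 0, 0], [0, 0, 0], [0, 0, 0]]'

```text
time: 7.35
position: [0.4939, 0.1258, 0.1735]
tool_rot: [[-0.076, 0.012, 0.997], [-0.997, -0.001, -0.076], [0.0, -1.0, 0.012]]
contact_force: [0.1, 0.6, 2.3]
opening: 0.0002
```

```bash
python3 - <<'E'
from h import *
s=sense();p=push(1.45,.06);p[2]=.167;print(vec(p))
E
```

```text
[-8.6332  6.5432  1.6233]
```

>>> jog_arm --gripper '[0, 0, 0, 85, 85, 85, 85]' --translation '[[0, -30, 0], [0, -45, 0], [-20, -30, 10], [-23, -15, 12], [-23, 0, 10], [0, 0, 0], [0, 0, 0]]' --rotation '[[0, 0, 0], [0, 0, 0], [0, 0, 0], [0, 0, 0], [0, 0, 0], [0, 0, 0], [0, 0, 0]]'

```text
time: 8.05
position: [0.5295, 0.1921, 0.2978]
tool_rot: [[-0.076, 0.009, 0.997], [-0.997, -0.001, -0.076], [0.0, -1.0, 0.009]]
contact_force: [-0.4, 0.7, 0.1]
opening: 0.058
```

```bash
python3 - <<'E'
from h import *
print(sense()['position'])
c=cam('wrist');cv2.imwrite('pics/w4.png',c['image']);np.savez('w4.npz',view=c['view'],mtx=c['mtx'])
print(proj(c,[.532,.195,.14]),proj(c,[.532,.195,.16]))
i=c['image'][10:310,90:490]
cv2.imwrite('pics/w4b.png',cv2.convertScaleAbs(cv2.resize(i,None,fx=2,fy=2,interpolation=cv2.INTER_CUBIC),alpha=.85))
E
```

```text
[0.5295 0.1921 0.2978]
[[276.3755 188.6868]] [[276.6534 193.4601]]
```

View pics/w4b.png

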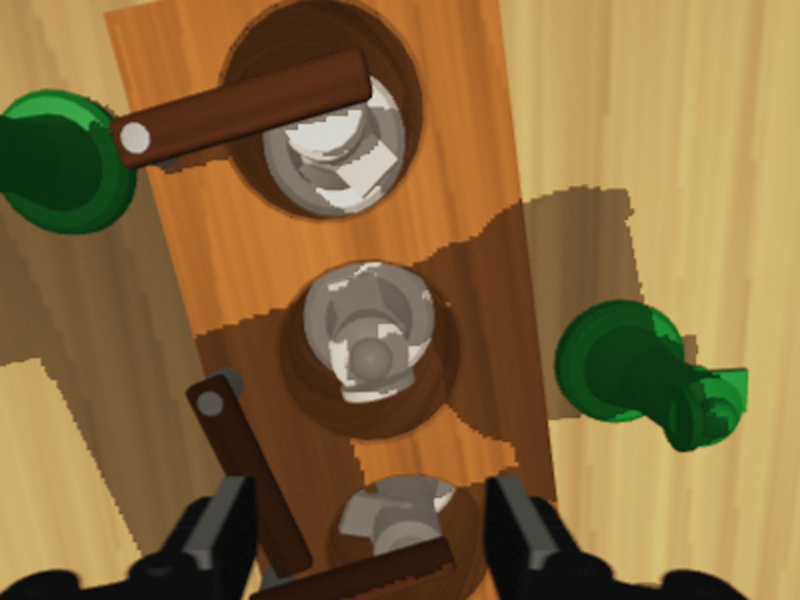

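```bash
python3 - <<'E'
from h import *
d=np.load('w4.npz');c={'view':d['view'],'mtx':d['mtx']}
g=lambda a:np.array(a)/2+[90,10]
k=ray(c,g([[210,403],[303,563]]),.174);v=k[1]-k[0];print('keeper',k,np.hypot(*v[:2]),np.arctan2(v[1],v[0])-np.radians(6.6))
h=ray(c,g([[342,398],[413,383]]),.145);v=h[1]-h[0];print('halo',h,np.hypot(*v[:2]),np.degrees(np.arctan2(v[1],v[0])))
print('head',ray(c,g([[370,358]]),.155)); print('plinth c',ray(c,g([[369,330]]),.033),'well',ray(c,g([[370,350]]),.14))
print('basketwell',ray(c,g([[322,108]]),.14))
i=cv2.imread('pics/w4.png');o=cv2.resize(i[130:220,220:340],(800,600),interpolation=cv2.INTER_CUBIC);cv2.imwrite('pics/w4c.png',o)
E
```

```text
keeper [[0.4566 0.1873 0.174 ]
 [0.4901 0.1015 0.174 ]] 0.09209025619257709 -1.313412478257225
halo [[0.515  0.1763 0.145 ]
 [0.5512 0.1814 0.145 ]] 0.0366106558268757 8.007132824661701
head [[0.5307 0.1983 0.155 ]]
plinth c [[0.5304 0.1893 0.033 ]] well [[0.5309 0.1989 0.14  ]]
basketwell [[0.5176 0.3117 0.14  ]]
```

View pics/w4c.png

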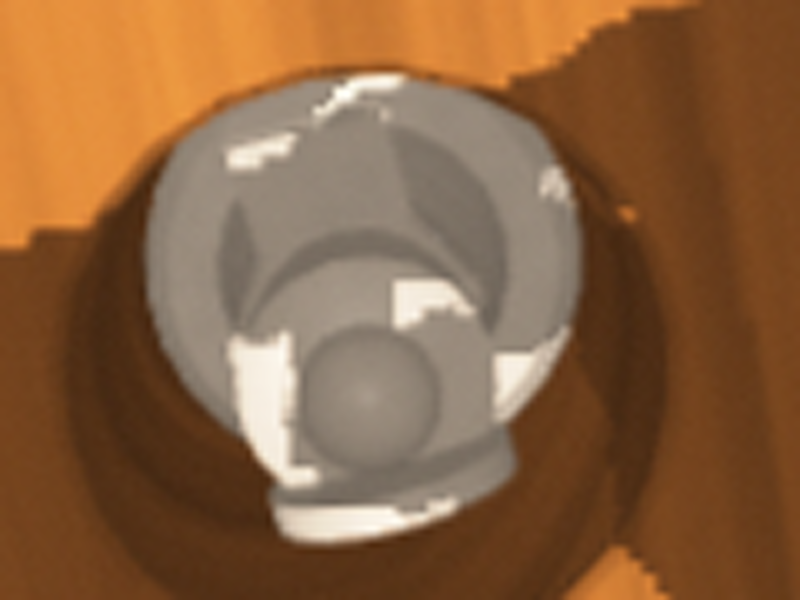

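>>> jog_arm --gripper '[85, 85, 85, 85, 85, 85, 85, 85, 85, 85, 85]' --translation '[[46, 0, 2], [46, 0, 3], [46, 0, 5], [46, 0, 5], [46, 0, 5], [46, 0, 6], [46, 0, 6], [46, 0, 8], [45, 0, 8], [20, 0, 4], [0, 0, 0]]' --rotation '[[0, 0, 0], [0, 0, 0], [0, 0, 0], [0, 0, 0], [0, 0, 0], [0, 0, 0], [0, 0, 0], [0, 0, 0], [0, 0, 0], [0, 0, 0], [0, 0, 0]]'

```text
time: 9.2
position: [0.5392, -0.2644, 0.2932]
tool_rot: [[-0.078, -0.001, 0.997], [-0.997, 0.001, -0.078], [-0.0, -1.0, -0.001]]
contact_force: [0.6, 0.7, -0.7]
opening: 0.0852
```

```bash
python3 - <<'E'
from h import *
d=np.load('w4.npz');c={'view':d['view'],'mtx':d['mtx']}
g=lambda a:np.array(a)/6.667+[220,130]
h=ray(c,g([[280,515],[511,445]]),.145);v=h[1]-h[0];print('halo',h,np.hypot(*v[:2]),np.degrees(np.arctan2(v[1],v[0])))
print('plinth',ray(c,g([[364,70],[147,265],[582,255]]),.033),'head',ray(c,g([[370,397]]),.15))
s=sense();print(s['position'],s['q'])
c=cam('wrist');cv2.imwrite('pics/w5.png',c['image']);np.savez('w5.npz',view=c['view'],mtx=c['mtx'])
p=proj(c,[.562,-.177,.006])[0];q=proj(c,[.543,-.3,.1])[0];print(p,q)
x0,y0=(int(max(0,min(p[i],q[i])-110)) for i in (0,1));x1,y1=(int(max(p[i],q[i])+110) for i in (0,1))
i=c['image'][y0:y1,x0:x1];f=min(800/i.shape[1],600/i.shape[0]);print(x0,y0,f,i.shape)
cv2.imwrite('pics/w5b.png',cv2.convertScaleAbs(cv2.resize(i,None,fx=f,fy=f,interpolation=cv2.INTER_CUBIC),alpha=.85))
E
```

```text
halo [[0.5161 0.1781 0.145 ]
 [0.5516 0.1864 0.145 ]] 0.036449283000556776 13.082834704846542
plinth [[0.534  0.235  0.033 ]
 [0.4874 0.1998 0.033 ]
 [0.5752 0.1951 0.033 ]] head [[0.5311 0.1965 0.15  ]]
[ 0.5392 -0.2644  0.2932] [-31.8159  23.3432  75.5692  -0.0067  81.1579 -27.3184]
[287.483 104.534] [281.2101 214.1613]
171 0 1.8518518518518519 (324, 226, 3)
```

View pics/w5b.png

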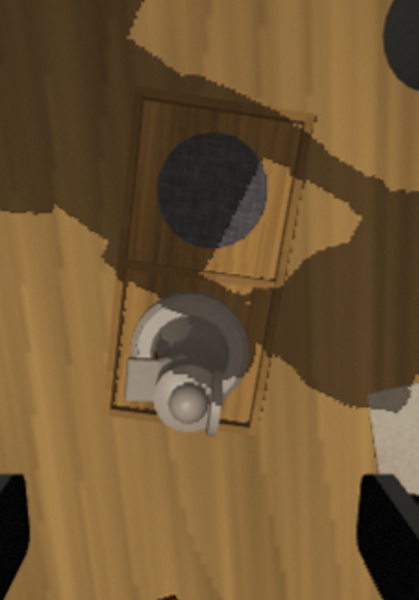

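Tray seen: pad at (212,190), twin's plinth centre ~(190,347), its book on the left and halo on the right, so it faces about world −x.

```bash
python3 - <<'E'
from h import *
i=cv2.imread('pics/w5.png');cv2.imwrite('pics/w5c.png',cv2.convertScaleAbs(cv2.resize(i[155:240,225:325],(700,595),interpolation=cv2.INTER_CUBIC),alpha=1.2))
d=np.load('w5.npz');c={'view':d['view'],'mtx':d['mtx']}
g=lambda a:np.array(a)/1.8519+[171,0]
print('tray rim',ray(c,g([[138,95],[315,118],[250,428],[110,409]]),.016))
print('plinth',ray(c,g([[191,347]]),.02))
m=cv2.inRange(cv2.cvtColor(i,cv2.COLOR_BGR2HSV),(100,20,20),(140,255,170));n,l,st,ce=cv2.connectedComponentsWithStats(m)
for k in range(1,n):
    if st[k,4]>300:print(st[k],ce[k],ray(c,ce[k],.0065))
E
```

```text
tray rim [[ 0.5134 -0.1102  0.016 ]
 [ 0.6323 -0.1337  0.016 ]
 [ 0.5771 -0.3559  0.016 ]
 [ 0.4681 -0.3315  0.016 ]]
plinth [[ 0.5356 -0.2858  0.02  ]]
```

View pics/w5c.png

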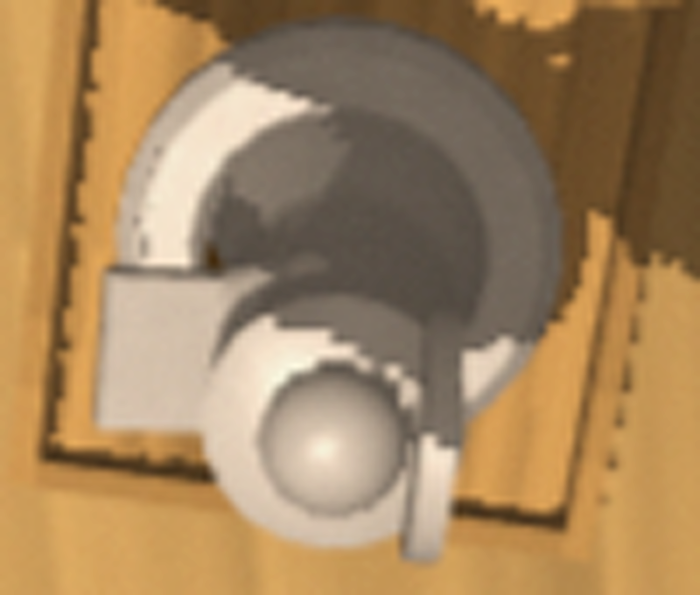

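```bash
python3 - <<'E'
from h import *
d=np.load('w5.npz');c={'view':d['view'],'mtx':d['mtx']}
g=lambda a:np.array(a)/7+[225,155]
def ang(a,z):
    h=ray(c,g(a),z);v=h[1]-h[0];return h[:,:2],np.hypot(*v[:2]),np.degrees(np.arctan2(v[1],v[0]))
print('halo',ang([[421,558],[443,335]],.136));print('bookL',ang([[98,425],[105,268]],.11));print('bookT',ang([[105,268],[250,268]],.11),'bookB',ang([[98,425],[200,430]],.11))
print('head',ray(c,g([[330,440]]),.143))
print('plinth L/R/top',ray(c,g([[119,240],[563,250],[345,17]]),.022))
# pad via top view, gray mask
t=cv2.imread('pics/top0.png');s=cv2.cvtColor(t,cv2.COLOR_BGR2HSV)
m=cv2.inRange(s,(90,15,30),(150,120,200))[190:232,352:398];M=cv2.moments(m,True);print(M['m00'],M['m10']/M['m00']+352,M['m01']/M['m00']+190)
tc=cam('top');print('padtop',ray(tc,[[M['m10']/M['m00']+352,M['m01']/M['m00']+190]],.0065))
gg=lambda a:np.array(a)/1.8519+[171,0]
print('padwrist',ray(c,gg([[212.5,190],[157,190],[268,190]]),.0065))
E
```

```text
halo (array([[ 0.5457, -0.3114],
       [ 0.5512, -0.2769]]), np.float64(0.03495920281336221), np.float64(80.8448993816226))
bookL (array([[ 0.4956, -0.295 ],
       [ 0.4996, -0.2693]]), np.float64(0.026020081650294118), np.float64(81.25628481528294))
bookT (array([[ 0.4996, -0.2693],
       [ 0.5223, -0.271 ]]), np.float64(0.022793205385396007), np.float64(-4.411282378084638)) bookB (array([[ 0.4956, -0.295 ],
       [ 0.5119, -0.2971]]), np.float64(0.016387354518744176), np.float64(-7.359352828310408))
head [[ 0.5338 -0.2894  0.143 ]]
plinth L/R/top [[ 0.4908 -0.2846  0.022 ]
 [ 0.5788 -0.2934  0.022 ]
 [ 0.5391 -0.244   0.022 ]]Traceback (most recent call last):
  File "<stdin>", line 11, in <module>
ZeroDivisionError: float division by zero
```

>>> jog_arm --gripper '[54, 54, 54, 54, 54, 54, 54, 54, 54, 54, 54, 54, 54, 54]' --translation '[[-46, 0, -2], [-46, 0, -3], [-46, 0, -4], [-46, 0, -5], [-46, 0, -5], [-46, 0, -5], [-46, 0, -5], [-46, 0, -5], [-46, 0, -5], [-25, 0, -3], [0, 0, 0], [0, 0, 0], [0, 0, 0], [0, 0, 0]]' --rotation '[[0, 0, 0], [0, 0, 0], [0, 0, 0], [0, 0, 0], [0, 0, 0], [0, 0, 0], [0, 0, 0], [0, 0, 0], [0, 0, 0], [0, 0, 0], [0, -8.2, 0], [0, -8.2, 0], [0, 0, 0], [0, 0, 0]]'

```text
time: 10.65
position: [0.514, 0.2052, 0.2919]
tool_rot: [[0.218, -0.01, 0.976], [-0.976, 0.004, 0.218], [-0.006, -1.0, -0.009]]
contact_force: [-0.0, 1.1, 0.0]
opening: 0.054
```

```bash
python3 - <<'E'
from h import *
s=sense();print(s['q'],np.degrees(np.arctan2(s['tool_rot'][1][2],s['tool_rot'][0][2])),vec([.531,.1965,.2]),s['opening'])
d=np.load('w5.npz');c={'view':d['view'],'mtx':d['mtx']}
print('padwrist',ray(c,np.array([[212.5,190],[157,190],[268,190]])/1.8519+[171,0],.0065))
c=cam('wrist');i=c['image'];np.savez('w6.npz',view=c['view'],mtx=c['mtx']);cv2.imwrite('pics/w6.png',i)
E
```

```text
[15.3638 19.5259 81.927   0.3577 79.0361  2.6791] 12.616629065568953 [12.6963 91.7128 15.5507] 0.054001619790138275
padwrist [[ 0.5598 -0.1744  0.0065]
 [ 0.5199 -0.1713  0.0065]
 [ 0.5998 -0.1775  0.0065]]
```

>>> jog_arm --gripper '[54, 54, 54, 54, 54]' --translation '[[13, 0, 15], [0, 30, 0], [0, 30, 0], [0, 30, 0], [0, 0, 0]]' --rotation '[[0.5, 0, -0.4], [0, 0, 0], [0, 0, 0], [0, 0, 0], [0, 0, 0]]'

```text
time: 11.2
position: [0.5355, 0.1927, 0.2004]
tool_rot: [[0.203, 0.006, 0.979], [-0.979, -0.001, 0.203], [0.003, -1.0, 0.006]]
contact_force: [-0.6, -0.1, -0.1]
opening: 0.0539
```

```bash
python3 - <<'E'
from h import *
s=sense();print(s['tool_rot'],vec([.531,.1965,.1113]))
E
```

```text
[[ 0.2032  0.006   0.9791]
 [-0.9791 -0.0015  0.2032]
 [ 0.0027 -1.      0.0056]] [-4.8647 89.0958 -4.1597]
```

>>> jog_arm --gripper '[54, 54, 54, 54, 54]' --translation '[[-5, 0, -4], [0, 12, 0], [0, 12, 0], [0, 5, 0], [0, 0, 0]]' --rotation '[[0, 0, 0.3], [0, 0, 0], [0, 0, 0], [0, 0, 0], [0, 0, 0]]'

```text
time: 11.7
position: [0.5331, 0.1969, 0.1731]
tool_rot: [[0.199, 0.01, 0.98], [-0.98, 0.005, 0.199], [-0.003, -1.0, 0.011]]
contact_force: [0.4, 0.1, 0.4]
opening: 0.054
```

```bash
python3 - <<'E'
from h import *
s=sense();print(s['tool_rot'],vec([.531,.1965,.1113]))
E
```

```text
[[ 0.1993  0.0101  0.9799]
 [-0.9799  0.0051  0.1992]
 [-0.003  -0.9999  0.0109]] [ 0.2058 61.7316 -2.8138]
```

>>> jog_arm --gripper '[54, 54, 54, 54, 54, 54, 54]' --translation '[[0, 0, -2.5], [0, 12, 0], [0, 12, 0], [0, 12, 0], [0, 12, 0], [0, 12, 0], [0, 0, 0]]' --rotation '[[-0.6, 0, 0], [0, 0, 0], [0, 0, 0], [0, 0, 0], [0, 0, 0], [0, 0, 0], [0, 0, 0]]'

```text
time: 12.4
position: [0.5303, 0.1966, 0.1076]
tool_rot: [[0.199, -0.001, 0.98], [-0.98, 0.003, 0.199], [-0.003, -1.0, -0.001]]
contact_force: [-0.4, 0.2, -0.1]
opening: 0.0541
```

```bash
python3 - <<'E'
from h import *
s=sense();print(s['tool_rot'],vec([.531,.1965,.1113]))
E
```

```text
[[ 0.1993 -0.0011  0.9799]
 [-0.9799  0.0028  0.1993]
 [-0.0029 -1.     -0.0006]] [ 0.2505 -3.6597  0.6101]
```

Vertical and centred. Raise 3 mm, close with 40 N.

>>> jog_arm --gripper '[54, 20, 20, 20, 20, 20, 20, 20]' --translation '[[0, -3.5, 0], [0, 0, 0], [0, 0, 0], [0, 0, 0], [0, 0, 0], [0, 0, 0], [0, 0, 0], [0, 0, 0]]' --rotation '[[0, 0, 0], [0, 0, 0], [0, 0, 0], [0, 0, 0], [0, 0, 0], [0, 0, 0], [0, 0, 0], [0, 0, 0]]' --newtons 40

```text
time: 13.2
position: [0.5304, 0.1967, 0.112]
tool_rot: [[0.199, -0.001, 0.98], [-0.98, 0.003, 0.199], [-0.003, -1.0, -0.0]]
contact_force: [-0.5, -0.8, -4.7]
opening: 0.0388
```

>>> jog_arm --gripper '[20, 20, 20, 20, 20, 20]' --translation '[[0, -6, 0], [0, -8, 0], [0, -8, 0], [0, -8, 0], [0, -8, 0], [0, 0, 0]]' --rotation '[[0, 0, 0], [0, 0, 0], [0, 0, 0], [0, 0, 0], [0, 0, 0], [0, 0, 0]]'

```text
time: 13.8
position: [0.5308, 0.1966, 0.1542]
tool_rot: [[0.199, 0.0, 0.98], [-0.98, 0.003, 0.199], [-0.003, -1.0, 0.001]]
contact_force: [0.2, -0.5, -4.7]
opening: 0.039
```

>>> jog_arm --gripper '[20, 20, 20, 20, 20, 20, 20, 20, 20, 20, 20, 20, 20, 20, 20]' --translation '[[0, -12, 0], [0, -12, 0], [0, -12, 0], [0, -12, 0], [0, -14, 0], [0, -14, 0], [0, -14, 0], [0, -14, 0], [0, -14, 0], [0, -14, 0], [0, -15, 0], [0, -15, 0], [0, -15, 0], [0, -15, 0], [0, 0, 0]]' --rotation '[[0, 0, 0], [0, 0, 0], [0, 0, 0], [0, 0, 0], [0, 0, 0], [0, 0, 0], [0, 0, 0], [0, 0, 0], [0, 0, 0], [0, 0, 0], [0, 0, 0], [0, 0, 0], [0, 0, 0], [0, 0, 0], [0, 0, 0]]'

```text
time: 15.3
position: [0.5281, 0.1953, 0.3654]
tool_rot: [[0.199, 0.002, 0.98], [-0.98, 0.004, 0.199], [-0.003, -1.0, 0.003]]
contact_force: [1.2, 0.1, -5.6]
opening: 0.0387
```

```bash
python3 - <<'E'
from h import *
s=sense();print(s['tool_rot'],s['q'],vec([.561,-.1755,.35]))
E
```

```text
[[ 0.1993  0.0023  0.9799]
 [-0.9799  0.0036  0.1993]
 [-0.0031 -1.      0.003 ]] [14.1203 17.2406 73.9502  0.1693 88.6299  2.6187] [369.9895  14.1552 -41.7248]
```

>>> jog_arm --gripper '[20, 20, 20, 20, 20, 20, 20, 20, 20, 20, 20, 20, 20, 20, 20, 20, 20]' --translation '[[10, 0, -1], [20, 0, -2], [24, 0, -3], [24, 0, -3], [24, 0, -3], [24, 0, -3], [24, 0, -3], [24, 0, -3], [24, 0, -3], [24, 0, -3], [24, 0, -3], [24, 0, -3], [24, 0, -3], [24, 0, -3], [24, 0, -3], [20, 0, -2], [10, 0, -1]]' --rotation '[[0, 0, 0], [0, 0, 0], [0, 0, 0], [0, 0, 0], [0, 0, 0], [0, 0, 0], [0, 0, 0], [0, 0, 0], [0, 0, 0], [0, 0, 0], [0, 0, 0], [0, 0, 0], [0, 0, 0], [0, 0, 0], [0, 0, 0], [0, 0, 0], [0, 0, 0]]'

```text
time: 17.0
position: [0.5482, -0.2016, 0.3506]
tool_rot: [[0.199, -0.02, 0.98], [-0.98, 0.005, 0.199], [-0.009, -1.0, -0.019]]
contact_force: [0.2, 1.1, -5.5]
opening: 0.039
```

>>> jog_arm --gripper '[20, 20, 20, 20, 20, 20, 20, 20, 20, 20, 20, 20, 20]' --translation '[[0, 0, 0], [0, 0, 0], [0, 0, 0], [0, 0, 0], [0, 0, 0], [0, 0, 0], [0, 0, 0], [0, 0, 0], [0, 0, 0], [0, 0, 0], [0, 0, 0], [0, 0, 0], [0, 0, 0]]' --rotation '[[0, -3, 0], [0, -6, 0], [0, -6, 0], [0, -6, 0], [0, -6, 0], [0, -6, 0], [0, -6, 0], [0, -6, 0], [0, -6, 0], [0, -6, 0], [0, -6, 0], [0, -4, 0], [0, 0, 0]]'

```text
time: 18.3
position: [0.5414, -0.2014, 0.3426]
tool_rot: [[0.988, -0.033, 0.153], [-0.153, 0.012, 0.988], [-0.035, -0.999, 0.007]]
contact_force: [-0.5, 0.7, -4.5]
opening: 0.0389
```

```bash
python3 - <<'E'
from h import *
s=sense();print(s['tool_rot'],s['q'],np.degrees(np.arctan2(s['tool_rot'][1][2],s['tool_rot'][0][2])),vec([.561,-.1755,.2]),s['opening'])
E
```

```text
[[ 0.9877 -0.0335  0.153 ]
 [-0.1527  0.0122  0.9882]
 [-0.0349 -0.9994  0.007 ]] [ -26.2009   20.4867   72.5227   -0.2175   89.0215 -107.397 ] 81.19665400370336 [ 20.4105 142.2193  27.5964] 0.03891075209995199
```

>>> jog_arm --gripper '[20, 20, 20, 20, 20, 20, 20]' --translation '[[0, 0, 0], [10, 0, 14], [10, 0, 14], [0, 20, 0], [0, 25, 0], [0, 25, 0], [0, 0, 0]]' --rotation '[[-0.4, 0, -2.0], [0, 0, 0], [0, 0, 0], [0, 0, 0], [0, 0, 0], [0, 0, 0], [0, 0, 0]]'

```text
time: 19.0
position: [0.5669, -0.1735, 0.2694]
tool_rot: [[0.986, -0.0, 0.165], [-0.165, 0.001, 0.986], [-0.001, -1.0, 0.001]]
contact_force: [-0.6, 0.7, -4.9]
opening: 0.0385
```

```bash
python3 - <<'E'
from h import *
s=sense();print(s['tool_rot'],vec([.561,-.1755,.106]))
E
```

```text
[[ 0.9863 -0.0004  0.1648]
 [-0.1648  0.0007  0.9863]
 [-0.0006 -1.      0.0006]] [ -5.3588 163.3534  -3.0026]
```

>>> jog_arm --gripper '[20, 20, 20, 20, 20, 20, 20, 20, 20, 20]' --translation '[[-5.4, 0, -3], [0, 20, 0], [0, 20, 0], [0, 20, 0], [0, 20, 0], [0, 20, 0], [0, 15, 0], [0, 10, 0], [0, 5, 0], [0, 0, 0]]' --rotation '[[0, 0, 0], [0, 0, 0], [0, 0, 0], [0, 0, 0], [0, 0, 0], [0, 0, 0], [0, 0, 0], [0, 0, 0], [0, 0, 0], [0, 0, 0]]'

```text
time: 20.0
position: [0.5666, -0.1787, 0.1479]
tool_rot: [[0.985, 0.014, 0.17], [-0.17, -0.006, 0.985], [0.015, -1.0, -0.004]]
contact_force: [-0.3, -0.0, -4.7]
opening: 0.0389
```

```bash
python3 - <<'E'
from h import *
s=sense();print(s['tool_rot'],vec([.561,-.1755,.107]))
E
```

```text
[[ 0.9854  0.0143  0.1699]
 [-0.1699 -0.0063  0.9854]
 [ 0.0151 -0.9999 -0.0037]] [-6.6878 40.8007  2.3742]
```

>>> jog_arm --gripper '[20, 20, 20, 20, 20]' --translation '[[-6.7, 0, 2.4], [0, 10, 0], [0, 10, 0], [0, 8, 0], [0, 0, 0]]' --rotation '[[0.2, 0, 0.9], [0, 0, 0], [0, 0, 0], [0, 0, 0], [0, 0, 0]]'

```text
time: 20.5
position: [0.5609, -0.1754, 0.1196]
tool_rot: [[0.985, 0.001, 0.17], [-0.17, -0.001, 0.985], [0.001, -1.0, -0.001]]
contact_force: [0.0, 0.3, -4.6]
opening: 0.0389
```

```bash
python3 - <<'E'
from h import *
s=sense();print(s['tool_rot'],vec([.561,-.1755,.107]))
E
```

```text
[[ 0.9854  0.0011  0.1701]
 [-0.1701 -0.0009  0.9854]
 [ 0.0013 -1.     -0.0007]] [ 0.0837 12.6357 -0.1121]
```

Vertical, centred on the pad, ~12 mm to go. Slow descent.

>>> jog_arm --gripper '[20, 20, 20, 20, 20, 20]' --translation '[[0, 3, 0], [0, 3, 0], [0, 2, 0], [0, 1.5, 0], [0, 1, 0], [0, 0, 0]]' --rotation '[[0, 0, 0], [0, 0, 0], [0, 0, 0], [0, 0, 0], [0, 0, 0], [0, 0, 0]]'

```text
time: 21.1
position: [0.5612, -0.1755, 0.1083]
tool_rot: [[0.985, 0.001, 0.17], [-0.17, -0.001, 0.985], [0.002, -1.0, -0.001]]
contact_force: [-0.2, 0.0, -4.4]
opening: 0.0383
```

>>> jog_arm --gripper '[20, 20]' --translation '[[0, 0.7, 0], [0, 0, 0]]' --rotation '[[0, 0, 0], [0, 0, 0]]'

```text
time: 21.3
position: [0.5613, -0.1755, 0.1077]
tool_rot: [[0.985, 0.002, 0.17], [-0.17, -0.001, 0.985], [0.002, -1.0, -0.001]]
contact_force: [-1.4, 0.2, -3.9]
opening: 0.0392
```

>>> jog_arm --gripper '[20, 20]' --translation '[[0, 0.7, 0], [0, 0, 0]]' --rotation '[[0, 0, 0], [0, 0, 0]]'

```text
time: 21.5
position: [0.5614, -0.1756, 0.1071]
tool_rot: [[0.985, 0.002, 0.17], [-0.17, -0.001, 0.985], [0.002, -1.0, -0.001]]
contact_force: [-0.8, -0.1, -4.9]
opening: 0.0389
```

>>> jog_arm --gripper '[20, 20]' --translation '[[0, 0.7, 0], [0, 0, 0]]' --rotation '[[0, 0, 0], [0, 0, 0]]'

```text
time: 21.7
position: [0.5614, -0.1756, 0.1064]
tool_rot: [[0.985, 0.002, 0.17], [-0.17, -0.001, 0.985], [0.002, -1.0, -0.001]]
contact_force: [-0.8, -1.0, -4.7]
opening: 0.0385
```

>>> jog_arm --gripper '[20, 20]' --translation '[[0, 0.7, 0], [0, 0, 0]]' --rotation '[[0, 0, 0], [0, 0, 0]]'

```text
time: 21.9
position: [0.5615, -0.1756, 0.1057]
tool_rot: [[0.985, 0.002, 0.17], [-0.17, -0.001, 0.985], [0.002, -1.0, -0.001]]
contact_force: [-0.3, 0.8, -4.6]
opening: 0.0391
```

>>> jog_arm --gripper '[20, 20]' --translation '[[0, 0.8, 0], [0, 0, 0]]' --rotation '[[0, 0, 0], [0, 0, 0]]'

```text
time: 22.1
position: [0.5622, -0.1758, 0.1055]
tool_rot: [[0.985, 0.004, 0.17], [-0.17, -0.002, 0.985], [0.004, -1.0, -0.001]]
contact_force: [-0.7, -0.6, -3.3]
opening: 0.0391
```

>>> jog_arm --gripper '[20, 20]' --translation '[[0, 0.8, 0], [0, 0, 0]]' --rotation '[[0, 0, 0], [0, 0, 0]]'

```text
time: 22.3
position: [0.5624, -0.1759, 0.1054]
tool_rot: [[0.985, 0.005, 0.17], [-0.17, -0.002, 0.985], [0.005, -1.0, -0.001]]
contact_force: [-0.5, 0.4, -3.6]
opening: 0.0385
```

>>> jog_arm --gripper '[20, 20]' --translation '[[0, 0.8, 0], [0, 0, 0]]' --rotation '[[0, 0, 0], [0, 0, 0]]'

```text
time: 22.5
position: [0.5626, -0.1759, 0.1054]
tool_rot: [[0.985, 0.005, 0.17], [-0.17, -0.003, 0.985], [0.006, -1.0, -0.002]]
contact_force: [-1.4, 0.4, -2.7]
opening: 0.0387
```

Contact reached (z stalls at 0.1054, load shrinking). Release to 54 mm and check before rising.

>>> jog_arm --gripper '[42, 46, 50, 54, 54, 54]' --translation '[[0, 0, 0], [0, 0, 0], [0, 0, 0], [0, 0, 0], [0, 0, 0], [0, 0, 0]]' --rotation '[[0, 0, 0], [0, 0, 0], [0, 0, 0], [0, 0, 0], [0, 0, 0], [0, 0, 0]]'

```text
time: 23.1
position: [0.5631, -0.1763, 0.1053]
tool_rot: [[0.985, 0.006, 0.17], [-0.17, -0.003, 0.985], [0.007, -1.0, -0.002]]
contact_force: [0.5, 0.6, -0.2]
opening: 0.0541
```

>>> jog_arm --gripper '[54, 54, 54, 54, 54, 54, 54, 54, 54, 54]' --translation '[[0, -10, 0], [0, -15, 0], [0, -20, 0], [0, -20, 0], [0, -30, 0], [0, -40, 0], [0, -40, 0], [0, -30, 0], [0, 0, 0], [0, 0, 0]]' --rotation '[[0, 0, 0], [0, 0, 0], [0, 0, 0], [0, 0, 0], [0, 0, 0], [0, 0, 0], [0, 0, 0], [0, 0, 0], [0, 0, 0], [0, 0, 0]]'

```text
time: 24.1
position: [0.5606, -0.1751, 0.3249]
tool_rot: [[0.985, 0.008, 0.17], [-0.17, -0.004, 0.985], [0.009, -1.0, -0.002]]
contact_force: [0.1, 0.3, -0.0]
opening: 0.0539
```

>>> jog_arm --gripper '[54, 54, 54, 54]' --translation '[[0, -10, -25], [0, 0, -30], [0, 0, 0], [0, 0, 0]]' --rotation '[[0, 0, 0], [0, 0, 0], [0, 0, 0], [0, 0, 0]]'

```text
time: 24.5
position: [0.5497, -0.2296, 0.3331]
tool_rot: [[0.986, 0.005, 0.169], [-0.169, -0.002, 0.986], [0.005, -1.0, -0.001]]
contact_force: [0.1, 0.7, -1.1]
opening: 0.0541
```

```bash
python3 - <<'E'
from h import *
c=cam('wrist');cv2.imwrite('pics/w7.png',c['image']);np.savez('w7.npz',view=c['view'],mtx=c['mtx'])
p=proj(c,[[.561,-.1755,.14],[.561,-.1755,.02],[.535,-.288,.14],[.535,-.288,.02]]);print(p)
x0,y0=np.maximum(p.min(0)-55,0).astype(int);x1,y1=(p.max(0)+55).astype(int)
i=c['image'][y0:y1,x0:x1];f=min(800/i.shape[1],400/i.shape[0]);print(x0,y0,f)
a=cv2.convertScaleAbs(cv2.resize(i,None,fx=f,fy=f,interpolation=cv2.INTER_CUBIC),alpha=.9)
t=cam('top')['image'];cv2.imwrite('pics/top7.png',t)
o=np.zeros((600,800,3),np.uint8);o[:a.shape[0],:a.shape[1]]=a
b=cv2.resize(t[90:270,100:480],(420,199));o[400:599,:420]=b
s=cam('scene')['image'];cv2.imwrite('pics/scene7.png',s);o[400:599,440:740]=cv2.resize(s[160:340,90:362],(300,199))
cv2.imwrite('pics/fin.png',o)
E
```

```text
[[323.0395 184.9633]
 [310.8909 167.5128]
 [220.2737 179.0654]
 [234.0988 163.0351]]
165 108 3.053435114503817
```

View pics/fin.png

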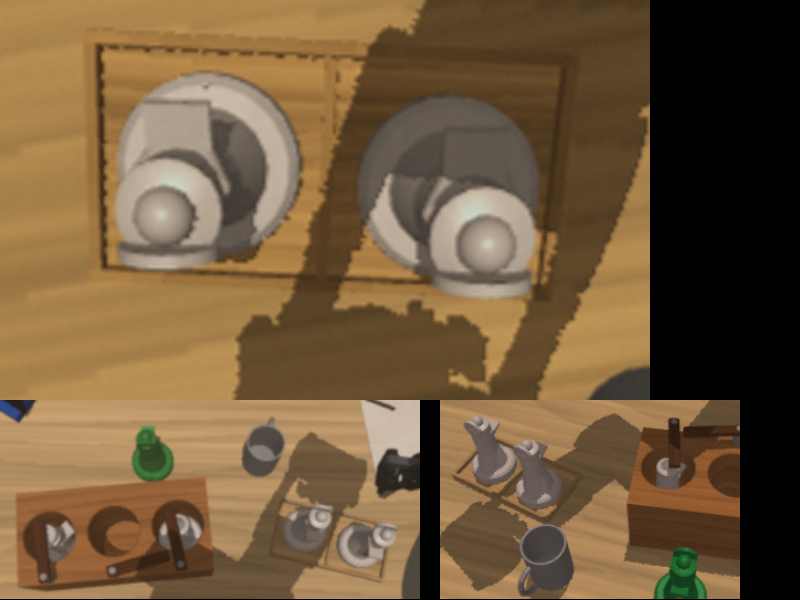

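The placed figure (right; halo at (480,282), book at (476,145)) stands upright in its bay. Its halo and book edges run parallel to the twin's (halo at (167,253), book at (178,112)). The other figures and the mug have not moved.

```bash
python3 -c "
from workcell import sense,sign_off
s=sense();print(s['time'],s['contact_force']);print(sign_off())"
```

```text
24.65 [-0.79512542  0.09479996 -0.70368443]
the job is handed in; nothing more can be done
None
```

The haloed figure was in the middle well and now stands upright in the tray's empty bay. I swung its keeper aside to about 1.31 rad, lifted the figure straight up, turned it about 70° and set it down on the pad. I then let go and handed the job in at 24.65 s.

**Last checks:** By eye in the final picture, the placed figure and its twin face the same way to within about 2°. The arm was clear of everything. The hooded and basket figures and the mug look where they were before.

**What disagreed:**
- **Turn angle:** two readings of the figure's starting direction differed by 5° (8° and 13°). I used about 12°.
- **Set-down height:** the figure touched down about 2 mm lower than I calculated. I went down in steps of under 1 mm until the load came off, so it was not dropped.
- **Keeper push:** the fingers drifted up about 6 mm while pushing, and I measured the keeper's final angle afterwards. It passes the 1.2 rad needed.

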